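Balance a centrifuge rotor with matching vials and fit its lid

TASK

Get the rotor ready to spin: it only runs in balance when each vial faces its twin, so put each of the three loose vials, all the way down, into the empty well straight across the rotor from the loaded vial with the same cap colour. Then fit the clear lid over the spindle until it sits down on the rotor. Leave the loaded vials in their wells, and the beaker and the amber dropper bottle standing where they are.

Things in the scene. Friction and masses are not known exactly. Their poses are not given: they have to be found in the camera images.
- rotor: Fixed dark grey metal centrifuge rotor, 176 mm across, top face at 46 mm. Origin: centre of underside, on the worktop. Six upright wells every 60 deg, the first on +x, centres 60 mm from the axis: 34 mm across, flat floor at height 18 mm, mouth sloped out to 45 mm. Every other well holds a vial, those across are empty. Central steel spindle 10 mm across up to 102 mm, its top 9 mm tapered to 4 mm.
- lid: Rotor lid, loose, knob up: clear round cover 168 mm across, blue foot ring and blue ribbed knob, 160 g. Origin: centre of underside (foot of the skirt). Skirt 160 mm across inside, 33 mm high; flat top at 37 mm; knob 28 mm across from 37 to 67 mm (collar 36 mm across up to 40 mm). A 14 mm hole runs through knob and top, for the spindle. Home, its skirt rests on the rotor's top face.
- blue_loose: Loose glass sample vial with a dark blue screw cap and a red label band, standing upright on the worktop outside the rotor; 27 mm across, 57 mm tall (the cap, 23 mm across, is the top 13 mm), about 25 g. Origin: centre of its underside; z up through the cap. In a well its top 29 mm stand out above the rotor.
- green_loose: Loose glass sample vial with a green screw cap and a blue label band, standing upright on the worktop outside the rotor; 27 mm across, 57 mm tall (the cap, 23 mm across, is the top 13 mm), about 25 g. Origin: centre of its underside; z up through the cap. In a well its top 29 mm stand out above the rotor.
- white_loose: Loose glass sample vial with a white screw cap, a blue label band and brownish contents, standing upright on the worktop outside the rotor; 27 mm across, 57 mm tall (the cap, 23 mm across, is the top 13 mm), about 25 g. Origin: centre of its underside; z up through the cap. In a well its top 29 mm stand out above the rotor.
- blue_loaded: Glass sample vial like the loose one with a dark blue screw cap and a red label band, same size and origin, that already stands in one of the rotor's wells (underside 18 mm above the worktop).
- green_loaded: Glass sample vial like the loose one with a green screw cap and a blue label band, same size and origin, that already stands in one of the rotor's wells (underside 18 mm above the worktop).
- white_loaded: Glass sample vial like the loose one with a white screw cap, a blue label band and brownish contents, same size and origin, that already stands in one of the rotor's wells (underside 18 mm above the worktop).
- glass_beaker: Small glass beaker, 54 mm across, 68 mm tall, a bystander. Origin: centre of its underside; z up.
- amber_dropper: Small amber dropper bottle with a black rubber bulb, 33 mm across, 102 mm tall, a bystander. Origin: centre of its underside; z up.
There are look-alikes about, which are no part of the job. Leave any pink or yellow look-alike of the blue_loose alone.

How it is judged:
On the way:
1. the three loose vials stand fully down in the wells straight across from their twins (z of blue_loose in the frame of rotor between 0.0155 and 0.0215 m and horizontal distance between blue_loose and rotor between 0.052 and 0.068 m and angle between each of blue_loose, green_loose, white_loose's own z axis and vertical below 0.1 rad and horizontal distance between blue_loose and blue_loaded above 0.1125 m and z of green_loose in the frame of rotor between 0.0155 and 0.0215 m and horizontal distance between green_loose and rotor between 0.052 and 0.068 m and horizontal distance between green_loose and green_loaded above 0.1125 m and z of white_loose in the frame of rotor between 0.0155 and 0.0215 m and horizontal distance between white_loose and rotor between 0.052 and 0.068 m and horizontal distance between white_loose and white_loaded above 0.1125 m), for 0.2 s.
At the end, for the whole second after the job is handed in: Loose vials upright on well floors (within 3 mm), each straight across from its twin (over 112.5 mm apart); loaded vials seated, moved under 8 mm; lid level (0.04 rad) on the rotor's top face (within 3 mm), within 5 mm of its axis; all at rest (all of step 1 and z of blue_loaded in the frame of rotor between 0.0155 and 0.0215 m and horizontal distance between blue_loaded and rotor between 0.052 and 0.068 m and angle between each of blue_loaded, green_loaded, white_loaded's own z axis and vertical below 0.1 rad and distance of each of blue_loaded, green_loaded, white_loaded from where it was at the start of the episode below 0.008 m and z of green_loaded in the frame of rotor between 0.0155 and 0.0215 m and horizontal distance between green_loaded and rotor between 0.052 and 0.068 m and z of white_loaded in the frame of rotor between 0.0155 and 0.0215 m and horizontal distance between white_loaded and rotor between 0.052 and 0.068 m and z of lid in the frame of rotor between 0.0435 and 0.049 m and horizontal distance between lid and rotor below 0.005 m and angle between lid's own z axis and vertical below 0.04 rad and linear speed of each of lid, blue_loose, green_loose, white_loose below 0.02 m/s); the robot touches nothing.
It fails at once if the beaker is pushed more than 20 mm from its place or tipped (distance of glass_beaker from where it was at the start of the episode above 0.02 m or angle between glass_beaker's own z axis and vertical above 0.3 rad).
It fails at once if the amber dropper bottle is pushed more than 20 mm from its place or tipped (distance of amber_dropper from where it was at the start of the episode above 0.02 m or angle between amber_dropper's own z axis and vertical above 0.3 rad).
It also fails if it takes over 109 s, if anything falls off the work surface, if the arm or the gripper's body presses on something with over 40 N, if the wrist force passes 120 N, or if a joint passes its speed limit or range.

ROBOT

A 6-joint arm with a two-finger parallel gripper is mounted at the origin on a cart in front of the work surface, level with it; the furniture and walls round the work are solid. World frame = base frame: x ahead of the robot, y to its left, z up, the work surface at z = 0. Lengths are in m, angles in rad, forces in N, time in s.
With the tool pointing down it reaches from about 0.25 to 0.725 m from the base axis. Payload 4 kg.
Tool frame: the origin (TCP) lies on the centre line of the jaws, within the pads' length; the fingertips stand ahead of it and the grasp point (between the pads) lies 3 mm ahead of it (bot.tcp_to_tips is the z of the fingertips in the tool frame, in m); z points along the fingers, y is the line along which they close (so a half turn about z gives the same grasp; the last joint's range is limited). The gripper opens to 85 mm and grips with 20 to 120 N. Pads are 22 mm wide; open, the fingers measure 114 mm over their backs; the gripper's body (76 mm by 85 mm) begins 54 mm behind the grasp point. The pads swing forward as they close: fully open they stand 13 mm farther back than shut.
Start: joints at [-1.157, 0.241, 0.005, 1.335, 0, 1.571], TCP at [0.201, -0.458, 0.253] pointing down, gripper open.
Joint ranges: [-2.72, 2.72], [-1.05, 1.87], [-1.09, 1.28], [-1.99, 2.15], [-1.42, 1.44], [-3.14, 3.14]. Speed limits (rad/s): [2.79, 2.79, 3.14, 3.14, 3.14, 3.14].

INTERFACE

Orientations are given as a unit quaternion [x, y, z, w].
In Python, from workcell import telemetry, camera, camera_params, ticket, boxes_of, cut_out, spot_point, bot gives the robot as it stands.
- The arm moves only by the shell command python3 -m creep 'ROWS'. ROWS is text: rows parted by semicolons, each of 5 numbers parted by spaces: the opening, from 0 (shut) to 1 (fully open), then the shift along the tool's x, y, z in units of 150 mm (1.0 is 150 mm), then the turn about the tool's z in units of 180 degrees (1.0 is 180 degrees). In form: claw x y z turn; .... A call has 1 to 12 rows; each row is the pose to reach, as a shift and turn from the pose commanded when the call began, along the tool's axes at that moment, turning the shorter way round; what a row does not reach only later rows make up. A row lasts 1/8 s, in which the tool goes at most 62.5 mm and 10.7 degrees, less where a joint would pass 70% of its speed; a pose out of reach is approached as far as the arm can. A call with a number of a shift or a turn outside -1 to 1 is refused whole. A call with a gripper value outside its range is refused whole. The fingers move at their own pace and stop on an object; the grip force is fixed at half the most. Time passes only in rows, so rows that repeat a pose let the fingers close. It gives the time, the measured TCP pose, the force, the opening and the grip force at its end, in the units of the state.
- telemetry.get_obs(): the state, without advancing time (a new reading comes with each control period).
- camera(name): name is "side" or "top" or "wrist"; returns the picture (384x512x3 uint8, red, green, blue); there is no depth.
- camera_params(name): a dict with "camera_matrix" (3x3 intrinsics, pixels), "k1" (the pictures are not rectified: a ray, as slopes to the right and down, at radius r is drawn at 1 + k1 r^2 times it, then the intrinsics apply), "eye" and "attitude" of the camera in the world. Camera axes: x right, y down, z forward; pixel columns grow to the right and rows downward; lengths in m; the calibration is good to about 2 mm. A picture is of the moment at which its call begins: read the wrist's pose just before it. camera_params takes no time and is no camera call; for the wrist camera it gives the pose at the moment of the call.
- ticket.job_done(): hands the job in; it is judged then, once.
Trained networks look in the newest picture that a camera, given by its name, has taken for a name from the list of things; names that differ only in an ending like _2 or _b are one class to them, and where a whole thing is asked for, a point or a joint stands for the part that bears it (a point fixed in the world has none). Each returns a list of dicts, best first, with "conf" (0 to 1); they miss things now and then, are a little off and sometimes report something else, mostly with a low value. They report only what shows in the picture. A call takes as long as a camera call. They do not tell look-alikes from the thing itself.
- boxes_of(thing, camera): "at" ([x, y, z] in m, in world coordinates, good to about 4 mm: the middle of the surface that is visible of it).
- cut_out(thing, camera): "pixels" (384x512 bool, what is visible of it).
- spot_point(thing, camera): "at" ([x, y, z] in m, in world coordinates, good to about 4 mm: a listed point, or the origin of a listed thing).
The state is a dict: "clock": time; "joint_pos": joint angles; "joint_vel": joint speeds; "tau": joint torques, N m; "eef_pos": TCP position; "tool_rot": TCP orientation; "ft_force": force on the tool from outside, world axes, zero at the start; "ft_torque": the same for the moment, N m; "grip_width": finger opening in m; "grasp_force": force on a finger pad.
Only numpy, scipy, OpenCV 4.12 (cv2) and the standard library are available. Lean on these libraries where they do the work, as an engineer would, in place of code of your own. Each camera call takes 0.05 s, during which the arm holds its last target. There are 200 camera calls.

## Working session

There is one attempt and no reset: what is moved stays moved. The work goes in short steps, Python scripts to look and compute and a shell command to move; the robot and the scene stay as the last step left them, time stands still between calls to the robot, and variables do not carry over. Pictures are saved under pics/ and viewed, at most 14 in all, crops included, and the job is handed in when it is done.

```bash
mkdir -p pics; ls; python3 - <<'E'
from workcell import *
import cv2, numpy as np
o=telemetry.get_obs(); print({k:np.round(v,3).tolist() for k,v in o.items()}, bot.tcp_to_tips)
for c in ("top","side"):
    cv2.imwrite(f"pics/{c}0.png",cv2.cvtColor(camera(c),cv2.COLOR_RGB2BGR)); p=camera_params(c); print(c,p)
    for t in "rotor lid blue_loose green_loose white_loose blue_loaded green_loaded white_loaded glass_beaker amber_dropper".split():
        print(c,t,[(np.round(d["at"],3).tolist(),round(d["conf"],2)) for d in spot_point(t,c)])
E
```

```text
pics
{'clock': 0.0, 'joint_pos': [-1.157, 0.241, 0.004, 1.335, 0.0, 1.571], 'joint_vel': [-0.0, 0.002, 0.0, -0.001, 0.001, 0.001], 'tau': [0.0, -37.232, 25.241, 0.017, 0.0, -0.0], 'eef_pos': [0.201, -0.457, 0.252], 'tool_rot': [0.979, 0.205, -0.0, -0.001], 'ft_force': [-0.922, -0.371, -0.352], 'ft_torque': [0.019, -0.011, -0.049], 'grasp_force': 0.0, 'grip_width': 0.085} 0.022
top {'camera_matrix': array([[452.67520633,   0.        , 260.40163143],
       [  0.        , 452.67520633, 197.54112211],
       [  0.        ,   0.        ,   1.        ]]), 'k1': -0.022448091014408693, 'eye': array([ 0.32356643, -0.06625119,  1.38188049]), 'attitude': array([ 0.71115507, -0.69853456,  0.05389515, -0.05833736])}
top rotor [([0.535, 0.084, -0.0], 0.88)]
top lid [([0.551, -0.252, -0.001], 0.59)]
top blue_loose [([0.462, -0.462, 0.001], 0.69), ([0.608, -0.438, -0.001], 0.61), ([0.537, -0.441, -0.0], 0.46)]
top green_loose [([0.583, 0.335, 0.002], 0.52), ([0.677, -0.114, 0.001], 0.25)]
top white_loose [([0.45, 0.361, 0.001], 0.63)]
top blue_loaded [([0.483, 0.114, 0.016], 0.57)]
top green_loaded
[... 358 characters left out ...]
), 'k1': 0.001847281338869828, 'eye': array([0.05535978, 1.08367693, 0.9390604 ]), 'attitude': array([-0.18464592,  0.87066408, -0.44671642,  0.09107351])}
side rotor [([0.539, 0.084, -0.0], 0.97)]
side lid [([0.55, -0.251, -0.001], 0.97)]
side blue_loose [([0.46, -0.461, 0.001], 0.51), ([0.534, -0.438, 0.003], 0.45), ([0.609, -0.44, -0.001], 0.44)]
side green_loose [([0.583, 0.333, -0.002], 0.45)]
side white_loose [([0.444, 0.356, -0.0], 0.58)]
side blue_loaded [([0.483, 0.109, 0.015], 0.56)]
side green_loaded [([0.535, 0.026, 0.015], 0.55)]
side white_loaded [([0.588, 0.116, 0.018], 0.7)]
side glass_beaker [([0.41, -0.082, -0.006], 0.9)]
side amber_dropper [([0.682, -0.116, -0.001], 0.48)]
```

View images.

View pics/top0.png

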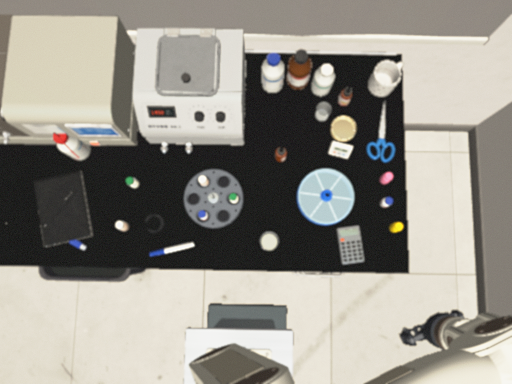

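View pics/side0.png

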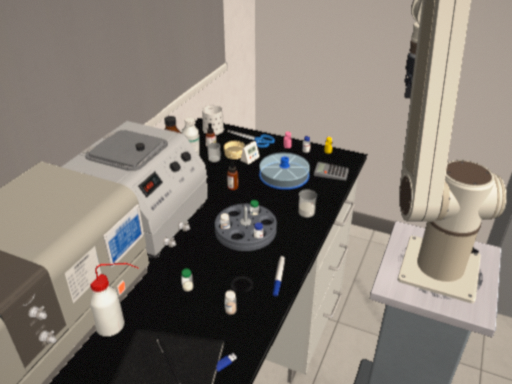

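Top view: the blue_loose look-alikes are pink (386,178), blue (386,202) and yellow (397,227). The dark-blue cap at (386,202), world about (0.536,-0.440), is the one wanted. Loose green is at (132,183), loose white at (122,226), and the blue/white marker pens at (172,249) and (77,244) are not vials. In the rotor, white is at (204,181), green at (233,198) and blue at (203,215), so the free wells lie across from each. One close crop to confirm the choice.

```bash
python3 - <<'E'
import cv2, numpy as np
a=cv2.imread("pics/top0.png")
f=lambda y0,x0:cv2.resize(a[y0:y0+80,x0:x0+60],None,fx=6,fy=6,interpolation=cv2.INTER_CUBIC)
cv2.imwrite("pics/crop.png",np.hstack([f(165,350),f(158,185)]))
E
python3 -m creep '1 0 0 0 0.06; 1 0 0 0 0.12; 1 0 0 0 0.1314;1 0 0 0 0.1314'
```

```text
clock: 1.6
eef_pos: [0.201, -0.4578, 0.2533]
tool_rot: [1.0, 0.001, -0.0, -0.0]
ft_force: [0.7, -0.5, -0.5]
grip_width: 0.0854
grasp_force: 0.0
```

View pics/crop.png

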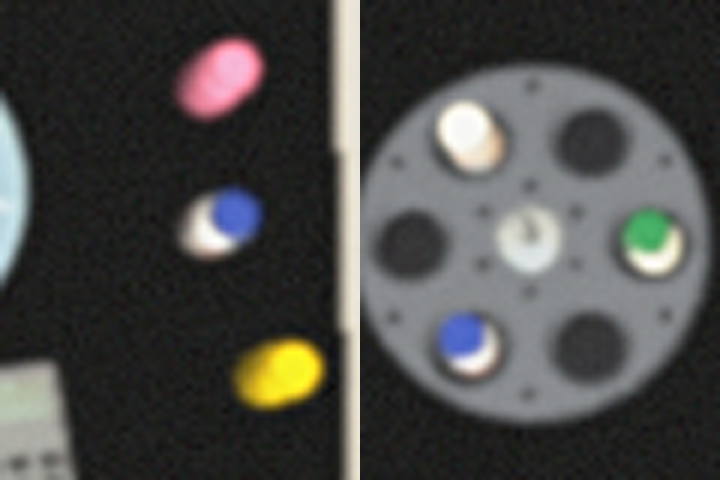

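The crop shows the white-bodied, dark-blue-capped vial (middle of the left panel) between plain pink and yellow ones. Right panel: white upper left, green right, blue lower left, with the opposite wells empty.

```bash
python3 -m creep '1 0.4 -0.06 0 0; 1 0.8 -0.12 0 0; 1 1 -0.12 0 0;1 1 -0.12 0 0' | tail -0
python3 -m creep '1 0.4 0 0 0; 1 0.8 0 0.2 0; 1 0.8 0 0.33 0;1 0.8 0 0.33 0'
cat > h.py <<'E'
from workcell import *
import numpy as np
def look(things,cam="wrist"):
    camera(cam)
    for t in things.split():
        print(cam,t,[(np.round(d["at"],4).tolist(),round(d["conf"],2)) for d in spot_point(t,cam)])
def pos(): print(np.round(telemetry.get_obs()["eef_pos"],4))
E
python3 -c "
from h import *
pos();look('blue_loose');look('blue_loose lid')"
```

```text
clock: 2.6
eef_pos: [0.4695, -0.4387, 0.201]
tool_rot: [1.0, 0.001, -0.002, -0.002]
ft_force: [-0.5, 0.2, 0.1]
grip_width: 0.0854
grasp_force: 0.0
[ 0.4695 -0.4387  0.201 ]
wrist blue_loose [([0.5378, -0.4354, 0.0018], 0.91), ([0.4593, -0.4656, 0.0008], 0.84), ([0.6095, -0.4385, -0.003], 0.77)]
wrist blue_loose [([0.6086, -0.4412, -0.0039], 0.98), ([0.4604, -0.464, -0.0009], 0.9), ([0.5391, -0.4345, 0.0021], 0.78)]
wrist lid [([0.5505, -0.2579, -0.0043], 0.69)]Exception ignored on flushing sys.stdout:
BrokenPipeError: [Errno 32] Broken pipe
```

```bash
python3 -m creep '1 0.2 0 0 0; 1 0.44 -0.01 0 0; 1 0.44 -0.01 0.3 0; 1 0.44 -0.01 0.6 0; 1 0.44 -0.01 0.85 0; 1 0.44 -0.01 0.98 0; 1 0.44 -0.01 0.98 0'
python3 -c "
from workcell import *
import cv2
print(bot.tcp_to_tips)
cv2.imwrite('pics/w1.png',cv2.cvtColor(camera('wrist'),cv2.COLOR_RGB2BGR))"
```

```text
clock: 3.72
eef_pos: [0.5357, -0.4377, 0.0559]
tool_rot: [1.0, 0.0, -0.001, -0.001]
ft_force: [-0.1, 0.5, 0.5]
grip_width: 0.0854
grasp_force: 0.0
0.022
```

View pics/w1.png

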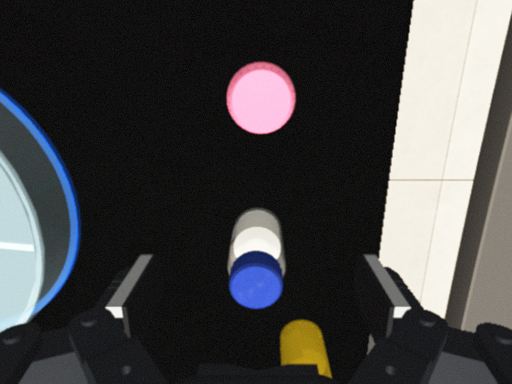

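The blue-capped vial (256,280) lies midway between the fingertips (130,290) and (385,290); pink is at (261,98), clear of them. Close and lift.

```bash
python3 -m creep '1 0 0 0.02 0; 0 0 0 0.02 0; 0 0 0 0.02 0; 0 0 0 0.02 0; 0 0 0 0.02 0; 0 0 0 0.02 0; 0 0 0 0.02 0'
python3 -m creep '0 0 0 -0.3 0; 0 0 0 -0.7 0; 0 0 0 -0.7 0'
```

```text
clock: 4.65
eef_pos: [0.5373, -0.4381, 0.0544]
tool_rot: [1.0, 0.001, 0.0, 0.0]
ft_force: [-0.2, 0.8, 4.6]
grip_width: 0.0236
grasp_force: 59.0
clock: 5.03
eef_pos: [0.5399, -0.4403, 0.1655]
tool_rot: [1.0, 0.0, 0.005, 0.004]
ft_force: [0.9, -0.3, -0.2]
grip_width: 0.0239
grasp_force: 59.1
```

```bash
python3 -m creep '0 0.1 -0.4 -0.1 0; 0 0.2 -0.8 -0.1 0; 0 0.35 -1 -0.1 0' >/dev/null
python3 -m creep '0 0 -0.4 0 0; 0 0 -0.8 0 0; 0 0 -1 0 0'  >/dev/null
python3 -m creep '0 0 -0.4 0 0; 0 0 -0.8 0 0; 0 0 -0.9 0 0; 0 0 -0.9 0 0'
python3 -c "
from h import *
pos();look('rotor green_loaded white_loaded')
import cv2
cv2.imwrite('pics/w2.png',cv2.cvtColor(camera('wrist'),cv2.COLOR_RGB2BGR))"
```

```text
clock: 6.28
eef_pos: [0.5887, -0.002, 0.1729]
tool_rot: [1.0, 0.002, -0.001, 0.0]
ft_force: [-0.4, 0.1, 0.2]
grip_width: 0.0235
grasp_force: 59.2
[ 0.5887 -0.002   0.1729]
wrist rotor [([0.5388, 0.0878, -0.0009], 0.98)]
wrist green_loaded [([0.5303, 0.019, 0.0151], 0.84)]
wrist white_loaded [([0.5853, 0.1123, 0.0191], 0.83)]
```

View pics/w2.png

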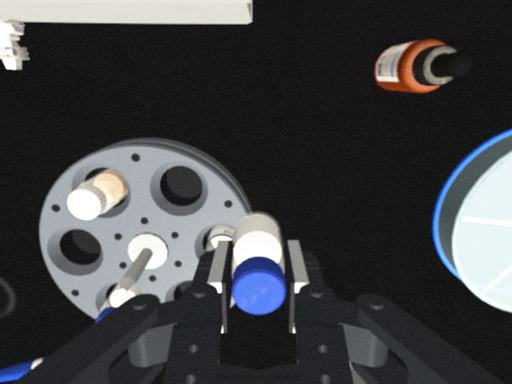

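The vial hangs upright in the fingers. The target well's mouth is at about (179,188), another empty well is at (76,250), and the white plate is at the spindle's base (147,250).

```bash
cat >> h.py <<'E'
from scipy.spatial.transform import Rotation as R
def plane(p,u,v,z):
    K=p["camera_matrix"]; d=np.array([(u-K[0,2])/K[0,0],(v-K[1,2])/K[1,1]]); s=d.copy()
    for _ in range(9): s=d/(1+p["k1"]*(s@s))
    r=R.from_quat(p["attitude"]).apply([*s,1]); return (p["eye"]+r*(z-p["eye"][2])/r[2]).round(4)
E
python3 -c "
from h import *
p=camera_params('wrist')
for n,u,v,z in (('well',179,188,.046),('well2',76,250,.046),('spindle',147,251,.046)): print(n,plane(p,u,v,z))
p=camera_params('top'); k=lambda a,b:(185+a/6-.4,158+b/6-.4)
for n,a,b in (('wellb',592-360,143),('wellg',410-360,245),('wellw',590-360,347)): print(n,plane(p,*k(a,b),.046))
"
```

```text
well [0.5891 0.0561 0.046 ]
well2 [0.5358 0.1439 0.046 ]
spindle [0.5345 0.0864 0.046 ]
wellb [0.5846 0.0567 0.046 ]
wellg [0.5313 0.1459 0.046 ]
wellw [0.4818 0.0545 0.046 ]
```

```bash
python3 -m creep '0 0 -0.2 0 0; 0 -0.005 -0.38 0 0; 0 -0.005 -0.38 0 0;0 -0.005 -0.38 0.2 0; 0 -0.005 -0.38 0.4 0; 0 -0.005 -0.38 0.53 0;0 -0.005 -0.38 0.6 0;0 -0.005 -0.38 0.65 0;0 -0.005 -0.38 0.65 0'
```

```text
clock: 7.65
eef_pos: [0.6034, 0.0277, 0.096]
tool_rot: [1.0, 0.02, 0.019, -0.008]
ft_force: [-6.5, -6.3, 68.5]
grip_width: 0.0239
grasp_force: 78.5
```

```bash
python3 -m creep '0 0 0 -0.2 0; 0 0 0 -0.45 0; 0 0 0 -0.65 0; 0 0 0 -0.65 0;0 0 0 -0.65 0'
python3 -c "
from h import *
import cv2
print(np.round(telemetry.get_obs()['joint_pos'],3))
for c in ('wrist','side'): cv2.imwrite(f'pics/{c}3.png',cv2.cvtColor(camera(c),cv2.COLOR_RGB2BGR))"
```

```text
clock: 8.28
eef_pos: [0.5889, 0.0275, 0.1729]
tool_rot: [1.0, 0.021, -0.001, -0.01]
ft_force: [0.1, -0.7, -1.3]
grip_width: 0.0234
grasp_force: 70.8
[0.037 0.462 0.112 1.223 0.019 3.137]
```

View pics/wrist3.png

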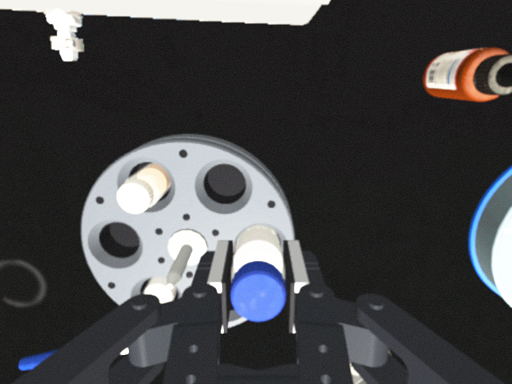

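View pics/side3.png

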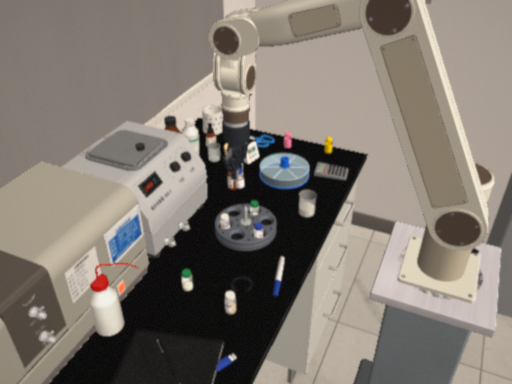

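Joint 6 is at its range limit (3.137), so the arm stopped short of the well and the vial landed on the rotor rim. It is still held upright, and the well mouth is at (222,187). I'll turn the wrist a half turn back (same grasp) and redo the insertion.

```bash
python3 -m creep '0 0 0 0 -0.05; 0 0 0 0 -0.1; 0 0 0 0 -0.15; 0 0 0 0 -0.2; 0 0 0 0 -0.25; 0 0 0 0 -0.3; 0 0 0 0 -0.35; 0 0 0 0 -0.4; 0 0 0 0 -0.45;0 0 0 0 -0.5;0 0 0 0 -0.5' >/dev/null
python3 -m creep '0 0 0 0 -0.05; 0 0 0 0 -0.1; 0 0 0 0 -0.15; 0 0 0 0 -0.2; 0 0 0 0 -0.25; 0 0 0 0 -0.3; 0 0 0 0 -0.35; 0 0 0 0 -0.4; 0 0 0 0 -0.45;0 0 0 0 -0.5;0 0 0 0 -0.5;0 0 0 0 -0.5'
python3 -c "
from h import *
import cv2
print(np.round(telemetry.get_obs()['joint_pos'],3))
p=camera_params('wrist')
cv2.imwrite('pics/w4.png',cv2.cvtColor(camera('wrist'),cv2.COLOR_RGB2BGR)); print(p)
look('blue_loose rotor');look('blue_loose','side')"
```

```text
clock: 11.25
eef_pos: [0.5892, 0.0274, 0.1733]
tool_rot: [-0.019, 1.0, 0.01, -0.001]
ft_force: [0.6, 1.1, -0.1]
grip_width: 0.0236
grasp_force: 70.8
[ 3.700e-02  4.620e-01  1.130e-01  1.223e+00  2.000e-02 -1.000e-03]
{'camera_matrix': array([[335.93903212,   0.        , 257.69076973],
       [  0.        , 335.93903212, 189.59500395],
       [  0.        ,   0.        ,   1.        ]]), 'k1': 0.029919809670138058, 'eye': array([0.50737511, 0.02191266, 0.29356348]), 'attitude': array([0.68538666, 0.71012301, 0.12244094, 0.10477901])}
wrist blue_loose [([0.6003, 0.034, 0.1257], 0.92)]
wrist rotor [([0.5336, 0.0874, 0.0027], 0.67)]
side blue_loose [([0.6076, -0.439, -0.0038], 0.67), ([0.4607, -0.4637, -0.0029], 0.62), ([0.5962, 0.0274, 0.1242], 0.44)]
```

View pics/w4.png

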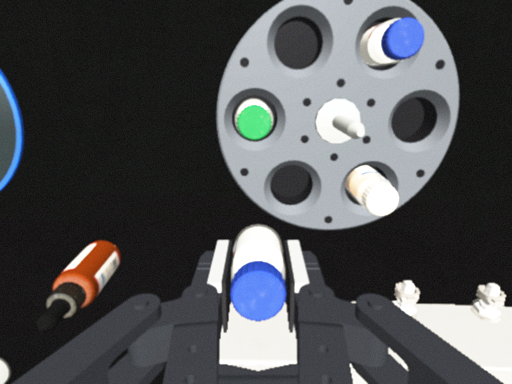

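The vial is still held, leaning slightly with its foot towards +x. The target well's mouth is at (292,185), between green (254,122) and white (372,190). I'll refine the well and foot positions.

```bash
python3 -c "
from h import *
p=camera_params('wrist')
for n,u,v,z in (('wellb',292,185,.046),('wellw',300,40,.046),('wellg',422,118,.046),('spindle',338,121,.046),('cap',258,287,.1733+.002),('bottom',258,236,.124)): print(n,plane(p,u,v,z))
"
```

```text
wellb [0.5859 0.0563 0.046 ]
wellw [0.4831 0.054  0.046 ]
wellg [0.5315 0.1471 0.046 ]
spindle [0.5357 0.0863 0.046 ]
cap [0.5895 0.0275 0.1753]
bottom [0.5918 0.0286 0.124 ]
```

```bash
python3 -m creep '0 0.02 0.19 0 0.012; 0 0.02 0.19 0.2 0.012; 0 0.02 0.19 0.4 0.012; 0 0.02 0.19 0.5 0.012; 0 0.02 0.19 0.55 0.012;0 0.02 0.19 0.55 0.012'
```

```text
clock: 12.3
eef_pos: [0.5853, 0.0573, 0.092]
tool_rot: [-0.002, 1.0, 0.01, -0.001]
ft_force: [-0.6, 0.5, -0.7]
grip_width: 0.024
grasp_force: 70.8
```

```bash
python3 -m creep '0 0 0 0.04 0; 0 0 0 0.08 0; 0 -0.01 0 0.08 0'
python3 -m creep '0 -0.005 0 0.03 0; 0 -0.005 0 0.05 0; 0 -0.005 0 0.05 0'
```

```text
clock: 12.68
eef_pos: [0.5849, 0.057, 0.08]
tool_rot: [-0.002, 1.0, 0.009, -0.002]
ft_force: [-6.7, -1.8, 5.0]
grip_width: 0.0237
grasp_force: 71.2
clock: 13.05
eef_pos: [0.585, 0.0569, 0.0721]
tool_rot: [-0.002, 1.0, 0.009, -0.003]
ft_force: [-5.8, -2.9, 2.2]
grip_width: 0.0235
grasp_force: 71.0
```

```bash
python3 -m creep '0.45 0 0 0 0; 0.45 0 0 0 0; 0.45 0 0 0 0; 0.45 0 0 0 0; 0.45 0 0 -0.1 0; 0.45 0 0 -0.3 0; 0.45 0 0 -0.55 0; 0.45 0 0 -0.55 0'
python3 -c "
from h import *
import cv2
cv2.imwrite('pics/w5.png',cv2.cvtColor(camera('wrist'),cv2.COLOR_RGB2BGR))
look('blue_loose rotor');look('blue_loose','side')"
```

```text
clock: 14.05
eef_pos: [0.5903, 0.0564, 0.1598]
tool_rot: [-0.002, 1.0, 0.01, 0.004]
ft_force: [0.7, -0.1, 0.2]
grip_width: 0.0383
grasp_force: 0.0
wrist blue_loose [([0.5933, 0.0608, 0.0184], 0.76)]
wrist rotor [([0.5364, 0.088, 0.0012], 0.96), ([0.5923, 0.0585, 0.0202], 0.32), ([0.5883, 0.114, 0.0189], 0.17)]
side blue_loose [([0.595, 0.0578, 0.0216], 0.68), ([0.4601, -0.4635, -0.0001], 0.58), ([0.6104, -0.4362, -0.0072], 0.52)]
```

View pics/w5.png

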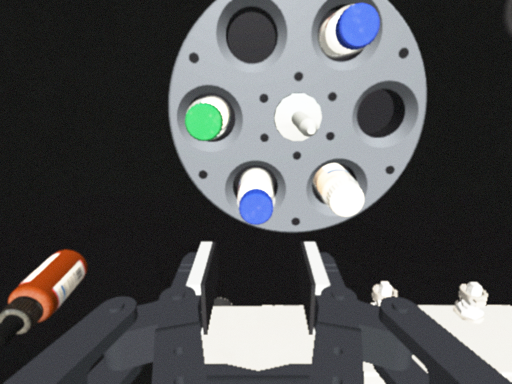

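Blue now stands in the lower well (256,195), no higher than the loaded green (205,118) and white (340,190) vials. Next, the green vial.

```bash
python3 -m creep '0.8 0 0.4 0 0; 0.8 0.02 0.8 0 0; 0.8 0.04 1 0 0' >/dev/null
python3 -m creep '1 0.2 0.4 0 0; 1 0.4 0.7 -0.2 0; 1 0.4 0.7 -0.2 0; 1 0.4 0.7 -0.2 0'
python3 -c "
from h import *
look('green_loose white_loose');look('green_loose white_loose')
print(np.round(telemetry.get_obs()['joint_pos'],2))"
```

```text
clock: 15.22
eef_pos: [0.5202, 0.3103, 0.1892]
tool_rot: [-0.002, 1.0, 0.009, -0.001]
ft_force: [-0.3, -0.6, -0.1]
grip_width: 0.0852
grasp_force: 0.0
wrist green_loose [([0.5832, 0.3328, 0.0005], 0.79)]
wrist white_loose [([0.4485, 0.3561, -0.0018], 0.76)]
wrist green_loose [([0.5814, 0.3335, 0.0024], 0.79)]
wrist white_loose [([0.4464, 0.3614, 0.0008], 0.69)]
[0.53 0.48 0.18 1.27 0.02 0.53]
```

```bash
python3 -m creep '1 -0.41 0.137 0 0; 1 -0.417 0.137 0 0; 1 -0.417 0.137 0.3 0; 1 -0.417 0.137 0.6 0; 1 -0.417 0.137 0.85 0; 1 -0.417 0.137 0.91 0; 1 -0.417 0.137 0.91 0'
python3 -m creep '0 0 0 0 0; 0 0 0 0 0;0 0 0 0 0;0 0 0 0 0;0 0 0 0 0;0 0 0 0 0'
python3 -m creep '0 0 0 -0.3 0; 0 0 0 -0.75 0; 0 0 0 -0.75 0'
```

```text
clock: 16.4
eef_pos: [0.583, 0.3335, 0.0542]
tool_rot: [-0.002, 1.0, 0.01, -0.001]
ft_force: [0.4, -0.0, -0.0]
grip_width: 0.0858
grasp_force: 0.0
clock: 17.15
eef_pos: [0.5836, 0.3342, 0.055]
tool_rot: [-0.002, 1.0, 0.01, 0.0]
ft_force: [-0.1, 0.4, 5.9]
grip_width: 0.0235
grasp_force: 58.8
clock: 17.52
eef_pos: [0.5858, 0.3331, 0.1725]
tool_rot: [-0.002, 1.0, 0.012, 0.004]
ft_force: [0.4, 0.7, -0.2]
grip_width: 0.0237
grasp_force: 59.1
```

```bash
python3 -m creep '0 0.2 -0.4 0 0; 0 0.33 -0.8 0 0; 0 0.33 -1 0 0;0 0.33 -1 0 0;0 0.33 -1 0 0'
python3 -c "
from h import *
look('green_loose rotor')"
```

```text
clock: 18.15
eef_pos: [0.534, 0.1817, 0.1628]
tool_rot: [-0.002, 1.0, 0.01, -0.001]
ft_force: [0.2, 0.7, -0.7]
grip_width: 0.0238
grasp_force: 59.1
wrist green_loose [([0.5311, 0.1783, 0.1118], 0.93)]
wrist rotor [([0.5361, 0.0899, 0.0004], 0.91), ([0.593, 0.0605, 0.0194], 0.63)]
```

```bash
python3 -m creep '0 -0.01 -0.245 0 0; 0 -0.01 -0.245 0.1 0; 0 -0.01 -0.245 0.3 0; 0 -0.01 -0.245 0.42 0; 0 -0.01 -0.245 0.48 0; 0 -0.01 -0.245 0.48 0'
python3 -m creep '0 0 0 0.05 0; 0 0 0 0.1 0; 0 0 0 0.1 0'
```

```text
clock: 19.05
eef_pos: [0.5351, 0.1467, 0.0898]
tool_rot: [-0.002, 1.0, 0.01, -0.001]
ft_force: [-0.7, -0.5, 0.8]
grip_width: 0.0236
grasp_force: 59.2
clock: 19.42
eef_pos: [0.5351, 0.1462, 0.0751]
tool_rot: [-0.002, 1.0, 0.01, -0.001]
ft_force: [-0.5, -1.0, 0.3]
grip_width: 0.0236
grasp_force: 59.2
```

Clean entry with no side force. Release, then go to the white vial.

```bash
python3 -m creep '0.45 0 0 0 0; 0.45 0 0 0 0; 0.45 0 0 0 0; 0.45 0 0 0 0; 0.45 0 0 -0.1 0; 0.45 0 0 -0.3 0; 0.45 0 0 -0.6 0; 0.45 0 0 -0.6 0'
python3 -m creep '0.8 0.2 0.4 0 0; 1 0.4 0.8 0 0; 1 0.6 1 0 0;1 0.6 1 0 0;1 0.6 1 0 0'
python3 -c "
from h import *
look('white_loose green_loose');look('white_loose')"
```

```text
clock: 20.42
eef_pos: [0.5388, 0.1453, 0.171]
tool_rot: [-0.002, 1.0, 0.011, 0.004]
ft_force: [1.1, -0.1, -0.1]
grip_width: 0.0383
grasp_force: 0.0
clock: 21.05
eef_pos: [0.445, 0.2941, 0.1686]
tool_rot: [-0.002, 1.0, 0.009, -0.001]
ft_force: [0.8, -0.3, 0.2]
grip_width: 0.0851
grasp_force: 0.0
wrist white_loose [([0.4489, 0.3587, 0.0006], 0.73)]
wrist green_loose [([0.5307, 0.1457, 0.0188], 0.77)]
wrist white_loose [([0.4471, 0.3579, -0.0022], 0.65)]
```

```bash
python3 -m creep '1 -0.015 0.415 0 0; 1 -0.015 0.415 0 0; 1 -0.015 0.415 0.3 0; 1 -0.015 0.415 0.6 0; 1 -0.015 0.415 0.77 0; 1 -0.015 0.415 0.77 0'
python3 -m creep '0 0 0 0 0; 0 0 0 0 0;0 0 0 0 0;0 0 0 0 0;0 0 0 0 0;0 0 0 0 0'
python3 -m creep '0 0 0 -0.3 0; 0 0 0 -0.75 0; 0 0 0 -0.75 0;0 0 0 -0.75 0'
```

```text
clock: 22.05
eef_pos: [0.4457, 0.3564, 0.052]
tool_rot: [-0.001, 1.0, 0.008, -0.003]
ft_force: [0.4, 0.1, -0.1]
grip_width: 0.0855
grasp_force: 0.0
clock: 22.8
eef_pos: [0.4478, 0.3592, 0.0559]
tool_rot: [-0.002, 1.0, 0.01, 0.001]
ft_force: [-0.1, -0.9, 6.9]
grip_width: 0.0234
grasp_force: 58.7
clock: 23.3
eef_pos: [0.4472, 0.3567, 0.1674]
tool_rot: [-0.002, 1.0, 0.01, -0.0]
ft_force: [-0.3, 0.1, -1.4]
grip_width: 0.0234
grasp_force: 59.1
```

```bash
python3 -m creep '0 -0.1 -0.4 0 0; 0 -0.2 -0.8 0 0; 0 -0.24 -1 0 0'
python3 -m creep '0 0 -0.4 0 0; 0 0 -0.8 0 0; 0 0 -1 0 0; 0 0 -1 0 0;0 0 -1 0 0'
python3 -c "
from h import *
look('white_loose rotor')"
```

```text
clock: 23.68
eef_pos: [0.4825, 0.2036, 0.1614]
tool_rot: [-0.001, 1.0, 0.009, -0.003]
ft_force: [0.9, 0.4, -0.3]
grip_width: 0.0237
grasp_force: 59.2
clock: 24.3
eef_pos: [0.4834, 0.0571, 0.1597]
tool_rot: [-0.002, 1.0, 0.01, -0.002]
ft_force: [1.0, 0.8, -0.2]
grip_width: 0.0234
grasp_force: 59.2
wrist white_loose [([0.4847, 0.0583, 0.1025], 0.97)]
wrist rotor [([0.5367, 0.0895, 0.0038], 0.97)]
```

```bash
python3 -m creep '0 0 -0.015 0.1 0; 0 0 -0.015 0.3 0; 0 0 -0.015 0.42 0; 0 0 -0.015 0.46 0; 0 0 -0.015 0.46 0'
python3 -m creep '0 0 0 0.05 0; 0 0 0 0.1 0; 0 0 0 0.1 0'
```

```text
clock: 25.08
eef_pos: [0.4841, 0.0564, 0.0919]
tool_rot: [-0.002, 1.0, 0.01, -0.001]
ft_force: [0.2, 0.2, 0.8]
grip_width: 0.0236
grasp_force: 59.2
clock: 25.45
eef_pos: [0.4836, 0.056, 0.0764]
tool_rot: [-0.002, 1.0, 0.01, -0.001]
ft_force: [-1.1, 0.3, -0.4]
grip_width: 0.0234
grasp_force: 59.2
```

```bash
python3 -m creep '0.45 0 0 0 0; 0.45 0 0 0 0; 0.45 0 0 0 0; 0.45 0 0 0 0; 0.45 0 0 -0.1 0; 0.45 0 0 -0.4 0; 0.45 0 0 -0.75 0; 0.45 0 0 -0.75 0'
python3 -m creep '0.6 -0.2 -0.4 0 0; 0.8 -0.4 -0.8 0 0; 1 -0.4 -1 0 0; 1 -0.4 -1 0 0'
python3 -m creep '1 0 -0.4 0 0; 1 0 -0.8 0 0; 1 0 -1 0 0; 1 0 -1 0 0;1 0 -1 0 0'
python3 -c "
from h import *
import cv2
print(plane.__name__,{k:v for k,v in camera_params('wrist').items() if k in('eye','attitude')})
a=camera('wrist');b=camera('side')[190:270,200:300]
cv2.imwrite('pics/w6.png',cv2.cvtColor(np.hstack([cv2.resize(a,(400,300)),cv2.resize(b,(375,300))]),cv2.COLOR_RGB2BGR)); cv2.imwrite('pics/w6full.png',cv2.cvtColor(a,cv2.COLOR_RGB2BGR))
look('lid');look('lid');look('blue_loose green_loose white_loose','side')"
```

```text
clock: 26.45
eef_pos: [0.4877, 0.0542, 0.1951]
tool_rot: [-0.002, 1.0, 0.01, 0.005]
ft_force: [0.7, -0.7, -0.3]
grip_width: 0.0382
grasp_force: 0.0
clock: 26.95
eef_pos: [0.5447, -0.0985, 0.1858]
tool_rot: [0.0, 1.0, 0.01, -0.001]
ft_force: [-0.0, 0.9, -0.7]
grip_width: 0.0856
grasp_force: 0.0
clock: 27.58
eef_pos: [0.5452, -0.2444, 0.1833]
tool_rot: [-0.002, 1.0, 0.01, -0.001]
ft_force: [-0.1, 0.5, 0.5]
grip_width: 0.0856
grasp_force: 0.0
plane {'eye': array([ 0.46330829, -0.24735786,  0.30359453]), 'attitude': array([0.69724662, 0.69854437, 0.12084766, 0.1062015 ])}
wrist lid [([0.5511, -0.2552, -0.0041], 0.96)]
wrist lid [([0.5493, -0.2588, -0.0024], 0.77)]
side blue_loose [([0.4621, -0.463, 0.0006], 0.65), ([0.5906, 0.0598, 0.0186], 0.64), ([0.6075, -0.439, -0.0036], 0.54)]
side green_loose [([0.5348, 0.1487, 0.0152], 0.45), ([0.5918, 0.0555, 0.0212], 0.2)]
side white_loose []
```

View pics/w6.png

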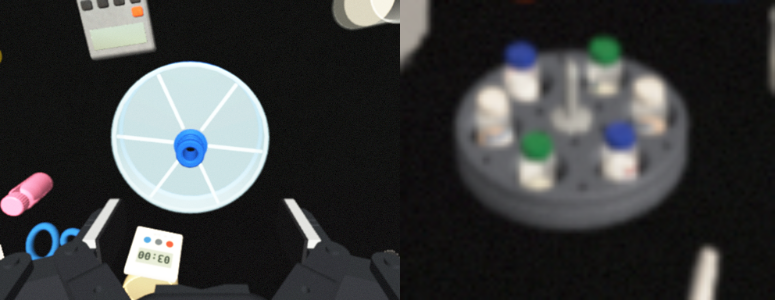

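Right panel: all six vials are seated, with blue, green and white each across from its twin. Left panel: the lid with its knob hole at crop (191,152), i.e. full-picture (244,195), and the fingers clear of everything.

```bash
python3 -c "
from h import *
import cv2
p=camera_params('wrist'); a=cv2.imread('pics/w6full.png'); h=cv2.cvtColor(a,cv2.COLOR_BGR2HSV)
m=cv2.inRange(h,(95,170,0),(125,255,255)); m[:150]=0;m[230:]=0;m[:,:200]=0;m[:,290:]=0
ys,xs=np.nonzero(m); print(xs.min(),xs.max(),ys.min(),ys.max())
for u,v,z in ((244.5,195,.067),((xs.min()+xs.max())/2,195,.067)): print(plane(p,u,v,z))
pos()"
```

```text
223 264 166 213
[ 0.5471 -0.2532  0.067 ]
[ 0.5471 -0.254   0.067 ]
[ 0.5455 -0.2455  0.1836]
```

```bash
python3 -m creep '1 -0.017 -0.07 0 0; 1 -0.017 -0.07 0.3 0; 1 -0.017 -0.07 0.55 0; 1 -0.017 -0.07 0.75 0; 1 -0.017 -0.07 0.795 0; 1 -0.017 -0.07 0.795 0'
python3 -m creep '0 0 0 0 0; 0 0 0 0 0;0 0 0 0 0;0 0 0 0 0;0 0 0 0 0;0 0 0 0 0'
python3 -m creep '0 0 0 -0.2 0; 0 0 0 -0.5 0; 0 0 0 -0.8 0; 0 0 0 -0.93 0; 0 0 0 -0.93 0;0 0 0 -0.93 0'
```

```text
clock: 28.82
eef_pos: [0.5481, -0.2545, 0.0643]
tool_rot: [-0.002, 1.0, 0.01, -0.001]
ft_force: [0.0, -0.7, -0.6]
grip_width: 0.0855
grasp_force: 0.0
clock: 29.58
eef_pos: [0.5484, -0.2541, 0.0653]
tool_rot: [-0.002, 1.0, 0.009, 0.0]
ft_force: [0.2, 1.1, 5.5]
grip_width: 0.0272
grasp_force: 59.4
clock: 30.32
eef_pos: [0.5472, -0.2563, 0.2018]
tool_rot: [-0.002, 1.0, 0.01, -0.002]
ft_force: [0.0, -0.5, -2.4]
grip_width: 0.0265
grasp_force: 59.5
```

```bash
python3 -m creep '0 0.03 0.4 0 0; 0 0.06 0.8 0 0; 0 0.08 1 0 0; 0 0.08 1 0 0;0 0.08 1 0 0'
python3 - <<'E'
from h import *
import cv2
p=dict(camera_params('wrist'));p['eye']=np.array([0.50737511, 0.02191266, 0.29356348]);p['attitude']=np.array([0.68538666, 0.71012301, 0.12244094, 0.10477901])
print('w4 tip',plane(p,358,130,.102),'base',plane(p,339,121,.046))
q=camera_params('wrist'); print({k:q[k].tolist() for k in('eye','attitude')})
a=camera('wrist'); b=camera('top')
look('rotor')
w4=cv2.imread('pics/w4.png')[90:150,310:390]
A=cv2.cvtColor(a,cv2.COLOR_RGB2BGR); B=cv2.cvtColor(b,cv2.COLOR_RGB2BGR)[180:216,190:238]
cv2.imwrite('pics/w7full.png',A)
cv2.imwrite('pics/w7.png',np.hstack([cv2.resize(A,(400,300)),np.vstack([cv2.resize(w4,(200,150)),cv2.resize(B,(200,150))])]))
E
```

```text
clock: 30.95
eef_pos: [0.535, -0.1069, 0.2052]
tool_rot: [-0.002, 1.0, 0.01, -0.002]
ft_force: [0.3, -0.5, -1.0]
grip_width: 0.0269
grasp_force: 59.7
w4 tip [0.5338 0.0837 0.102 ] base [0.5355 0.087  0.046 ]
{'eye': [0.4532646281264548, -0.10965377902118008, 0.325635913183013], 'attitude': [0.6975786011545883, 0.6983746009869297, 0.11992556802216187, 0.10618319095843899]}
wrist rotor [([0.5324, 0.0862, 0.0018], 0.61)]
```

View pics/w7.png

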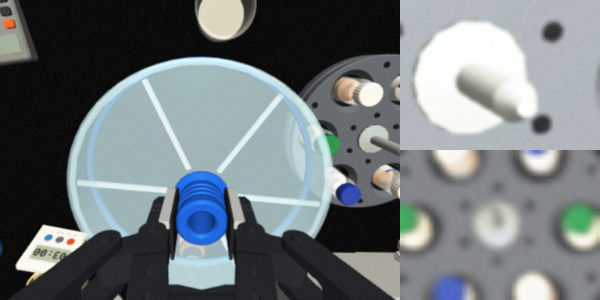

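The lid hangs level with its knob hole at (202,222). The spindle's tip in the earlier view is at (358,131) and its base at (338,121), which puts the axis at about (0.535, 0.0855).

```bash
python3 -m creep '0 0 0.4 0 0; 0 0 0.8 0 0; 0 0 1 0 0' >/dev/null
python3 -m creep '0 0 0.2 0 0; 0 0 0.27 0 0; 0 0 0.27 0.1 0; 0 0 0.27 0.3 0;0 0 0.27 0.3 0;0 0 0.27 0.3 0'
python3 -c "
from h import *
look('lid rotor','side');look('lid rotor','top')"
```

```text
clock: 32.28
eef_pos: [0.5349, 0.0836, 0.1653]
tool_rot: [-0.001, 1.0, 0.01, -0.001]
ft_force: [-0.3, 0.1, -2.6]
grip_width: 0.0271
grasp_force: 60.0
side lid [([0.537, 0.0863, 0.0969], 0.67), ([0.4807, 0.1122, 0.017], 0.64), ([0.5338, 0.1474, 0.015], 0.16)]
side rotor [([0.5394, 0.087, -0.0009], 0.89)]
top lid [([0.5383, 0.0873, 0.1011], 0.58)]
top rotor []
```

```bash
python3 -m creep '0 -0.003 0.007 0.07 0; 0 -0.003 0.007 0.14 0; 0 -0.003 0.007 0.2 0; 0 -0.003 0.007 0.23 0; 0 -0.003 0.007 0.23 0'
```

```text
clock: 33.2
eef_pos: [0.5348, 0.0863, 0.1301]
tool_rot: [-0.002, 1.0, 0.01, -0.001]
ft_force: [0.0, -0.3, -0.7]
grip_width: 0.0271
grasp_force: 60.0
```

```bash
python3 -c "
from h import *
import cv2
b=camera('side')[150:270,180:310]
cv2.imwrite('pics/s8.png',cv2.cvtColor(cv2.resize(b,None,fx=5,fy=5),cv2.COLOR_RGB2BGR))"
```

```text
(no output)
```

View pics/s8.png

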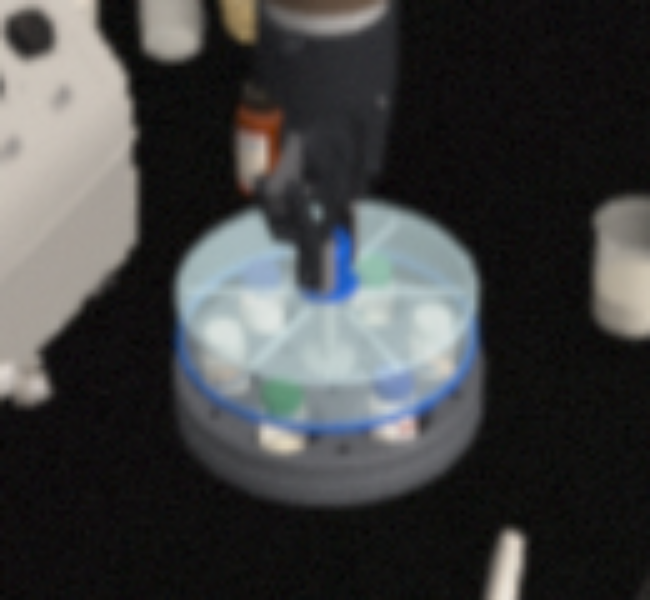

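The lid is level and concentric over the rotor, with its blue foot ring just above the top face and no force on the wrist. Lower gently.

```bash
python3 -m creep '0 0 0 0.03 0; 0 0 0 0.06 0; 0 0 0 0.08 0; 0 0 0 0.08 0'
python3 -m creep '0 0 0 0.02 0; 0 0 0 0.04 0; 0 0 0 0.045 0; 0 0 0 0.045 0'
```

```text
clock: 33.75
eef_pos: [0.5348, 0.0865, 0.1184]
tool_rot: [-0.002, 1.0, 0.01, -0.001]
ft_force: [-0.4, 0.3, -2.5]
grip_width: 0.0271
grasp_force: 60.0
clock: 34.25
eef_pos: [0.535, 0.0867, 0.1119]
tool_rot: [-0.002, 1.0, 0.01, -0.001]
ft_force: [-0.2, 0.8, -2.0]
grip_width: 0.027
grasp_force: 60.0
```

```bash
python3 -m creep '0.8 0 0 0.005 0; 0.8 0 0 0.005 0; 0.8 0 0 0.005 0; 0.8 0 0 0.005 0; 0.8 0 0 -0.1 0; 0.8 0 0 -0.4 0; 0.8 0 0 -0.8 0; 0.8 0 0 -0.9 0;0.8 0 0 -0.9 0'
python3 -m creep '0.8 0.3 -0.4 0 0; 0.8 0.3 -0.8 0 0; 0.8 0.3 -0.9 0 0;0.8 0.3 -0.9 0 0;0.8 0.3 -0.9 0 0'
python3 -c "
from h import *
import cv2
b=camera('side')[170:270,180:310]
cv2.imwrite('pics/s9.png',cv2.cvtColor(cv2.resize(b,None,fx=5,fy=5),cv2.COLOR_RGB2BGR))
look('lid rotor','side');look('lid rotor','top');look('lid glass_beaker')"
```

```text
clock: 35.38
eef_pos: [0.5361, 0.0841, 0.2491]
tool_rot: [-0.002, 1.0, 0.01, 0.001]
ft_force: [-0.3, 0.5, -1.1]
grip_width: 0.0687
grasp_force: 0.0
clock: 36.0
eef_pos: [0.4902, -0.0505, 0.2432]
tool_rot: [-0.002, 1.0, 0.01, -0.002]
ft_force: [0.5, 0.2, 0.0]
grip_width: 0.068
grasp_force: 0.0
side lid [([0.5349, 0.089, 0.0468], 0.9)]
side rotor [([0.536, 0.0868, 0.0005], 0.74)]
top lid [([0.538, 0.0851, 0.044], 0.56)]
top rotor [([0.5367, 0.0884, 0.0437], 0.6)]
wrist lid [([0.5355, 0.0818, 0.0459], 0.97)]
wrist glass_beaker [([0.4057, -0.0869, 0.0017], 0.74)]
```

View pics/s9.png

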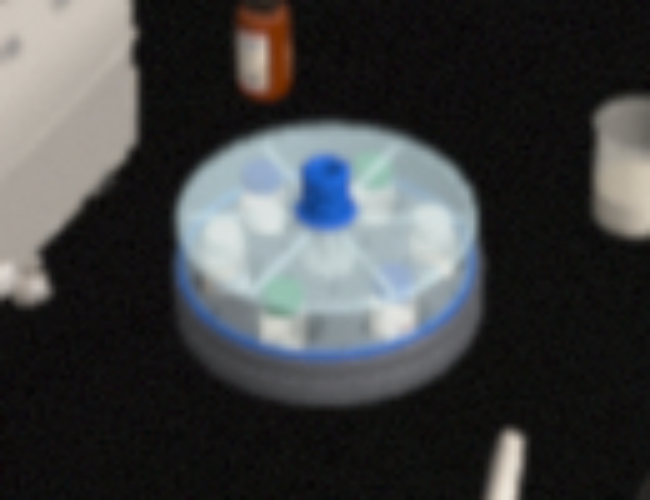

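The lid sits level and concentric on the rotor (knob at (327,190), blue ring on the rim), and all six vials stand under it. The beaker and dropper are in place and the robot is clear. Handing in.

```bash
python3 -c "
from workcell import ticket
print(ticket.job_done())"
```

```text
the job is handed in; nothing more can be done
None
```

I handed the job in at about 36 s on the robot clock, with no verdict returned: the last pictures show each loose vial seated across from its twin, the lid level on the rotor, and the beaker and dropper in place. On the first try, joint 6 hit its range limit and the blue vial pressed on the rotor rim, reading 68 N at the wrist (limit 120 N), before I re-seated it.

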